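Zero the readout and set the tube length stop to the green clip

TASK

Zero the length readout by pressing its red button fully down and letting it come up again. Then pull up the yellow spring knob of the blue length stop, slide the stop along its rail to the next hole, the one beside the green clip, and let the pin drop fully home in that hole. Finish still gripping the knob with the pin held fully home, and leave the loose things on the bench where they are.

Things in the scene. Friction and masses are not known exactly. Their poses are not given: they have to be found in the camera images.
- zero_button (a joint): red round spring push button on top of the readout: 0 = up, 0.006 m = fully down; it springs back by itself; it starts to move at 1.5 N and is fully down at 5 N (pressed straight down)
- zero_button_top (a point): centre of the red button's flat top, 57 mm above the bench when up; the button is 28 mm across and its top stands 10 mm above its black collar (44 mm across)
- readout: grey length readout box fixed to the bench, 90 (x) x 110 (y) x 35 mm high, origin under its centre; dark display with green bars on the half of its top away from the robot, the red button 18 mm to the -x side of its centre
- index_rail: fixture fixed to the bench: grey base plate 140 (x) x 360 (y) x 12 mm, origin under its centre; on it along y, at x = +20 mm, a steel tube 30 mm wide, top face 42 mm above the bench, with 7 square 14 mm holes, 16 mm deep, 45 mm apart (middle one at y = 0); at x = -41 mm a low tube rest, two strips 26 mm high
- stop: blue length stop: saddle 46 (x) x 50 (y) mm, top 52 mm above the bench, sliding along the fixture's y (about 2 N) once the pin is out. Steel boss 20 mm across up to 64 mm; 8 mm thick stop plate reaching 77 mm to -x, top at 60 mm. Origin on the tube's top face on the pin's axis. Starts locked in the middle hole
- plunger: yellow round knob of the spring plunger on the stop, 26 mm across, 26 mm high; origin at its centre, 83 mm above the bench when home. Pulls straight up 18 mm at most (5 to 9 N with its spring), drops back by itself; clears the tube's holes after 12 mm (standing 12 mm high: pin rests on the tube between holes). Rides with the stop: one grip on it pulls and slides
- pin_tip (a point): round lower end of the plunger's 9 mm steel pin, on the knob's axis 53 mm below its centre; home it is 12 mm below the tube's top face; the pin has about 2.5 mm of play each way in a hole
- green_clip: green plastic clip, 22 mm wide and 26 mm high, standing on the base plate on the far (+x) side of the steel tube with its nose towards the wanted hole; origin under it, 12 mm above the bench, 38 mm to the +x side of that hole; it is at the next hole on one side of the start hole
- green_hole (a point): centre of the mouth of the hole beside the green clip, in the steel tube's top face 42 mm above the bench: the hole that the pin must end in
- orange_clip: orange clip, same form, at the next hole on the other side: not the one wanted
- wrench: bystander, loose, to be left alone (not shifted by more than 20 mm): steel wrench, 170 mm long, lying on the bench to the left
- sealant: bystander, loose, to be left alone (not shifted by more than 20 mm): small bottle with red cap, 44 mm across, 100 mm high; origin under its centre
- coupling: bystander, loose, to be left alone (not shifted by more than 20 mm): brass hexagon coupling, 32 mm across, 48 mm high; origin under its centre
- elbow: bystander, loose, to be left alone (not shifted by more than 20 mm): steel elbow fitting, 51 mm high; origin under its centre
- adapter: bystander, loose, to be left alone (not shifted by more than 20 mm): small brass adapter, 28 mm across, 34 mm high, standing on the fixture's base plate at the -y end; origin under its centre
- parts_bin: bystander, loose, to be left alone (not shifted by more than 20 mm): dark grey parts bin with fittings, 100 x 140 x 60 mm; origin under its centre
- tube_offcut: bystander, loose, to be left alone (not shifted by more than 20 mm): steel tube offcut 18 mm across, 70 mm long, lying in the tube rest of the fixture at its +y end, out of the stop plate's way
Mind the look-alikes: they are no part of the job. Leave any purple or turquoise look-alike of the readout alone.

How it is judged:
By the outcome, as a careful person would: the job done as asked, in the order asked, and still so for the second after the job is handed in, while the arm keeps its last pose, push and grip.
It also fails if it takes over 45 s, if anything falls off the work surface, if the arm or the gripper's body presses on something with over 40 N, if the wrist force passes 120 N, or if a joint passes its speed limit or range.

ROBOT

A 7-joint arm with a two-finger parallel gripper is mounted at the origin on the work surface. World frame = base frame: x ahead of the robot, y to its left, z up, the work surface at z = 0. Lengths are in m, angles in rad, forces in N, time in s.
With the tool pointing down it reaches from about 0.35 to 0.9 m from the base axis. Payload 19.9 kg.
Tool frame: the origin (TCP) lies between the finger pads, 19 mm behind the fingertips; this is the grasp point; x points along the fingers, z is the direction in which the jaws open and shut, and the axes are right-handed (so a half turn about x gives the same grasp; the last joint's range is limited). The gripper opens to 94 mm and grips with 3 to 60 N. Pads are 16 mm wide; open, the fingers measure 119 mm over their backs; the gripper's body (75 mm by 177 mm) begins 78 mm behind the grasp point.
Start: joints at [-1.276, 0.417, -0.01, 1.614, 0.005, 1.111, -0.053], TCP at [0.206, 0.59, 0.224] pointing down, gripper open.
Joint ranges: [-2.81, 2.81], [-0.39, 2.02], [-1.27, 1.25], [0.06, 2.57], [-1.19, 4.33], [0.19, 2], [-2.82, 2.82]. Speed limits (rad/s): [1.89, 1.89, 2.39, 2.39, 3.01, 3.01, 3.01].

INTERFACE

Orientations are given as a unit quaternion [x, y, z, w].
In Python, from station import get_state, camera, finish_job, masks_of, pinpoint gives the robot as it stands. The module is installed in compiled form; this text tells all that it offers.
- The arm moves only by the shell command python3 -m jog 'ROWS' [FORCE]. ROWS is JSON, a list of rows, each a list of 3 entries, a list of its own where there are three numbers: the closure, from 0 (fully open) to 1 (shut), then the shift along the world's x, y, z in cm, then the turn, a rotation vector about the world's x, y, z in degrees. In form: [[fingers, [dx, dy, dz], [wx, wy, wz]], ...]. A call has 1 to 5 rows; each row is the pose to reach, as a shift and turn from the pose commanded when the call began; what a row does not reach only later rows make up. A row lasts 1/12 s, in which the tool goes at most 41.7 mm and 7.16 degrees, less where a joint would pass 70% of its speed; a pose out of reach is approached as far as the arm can. A call with a gripper value outside its range is refused whole. The fingers move at their own pace and stop on an object; FORCE is the grip in N (left out, the last holds). Time passes only in rows, so rows that repeat a pose let the fingers close. It gives the time, the measured TCP pose, the force and the opening at its end, in the units of the state.
- get_state(): the state, without advancing time (a new reading comes with each control period).
- camera(name): name is "scene" or "top"; returns a dict with "color" (400x640x3 uint8, red, green, blue), "z_map" (400x640 float32, m along the optical axis (not along the pixel's ray), 0 where there is no reading), "fx", "fy", "cx", "cy" (pixels), "R" (3x3) and "t" (3): a world point X has camera coordinates R X + t. Camera axes: x right, y down, z forward; pixel columns grow to the right and rows downward; lengths in m; the calibration is good to about 2 mm. A picture is of the moment at which its call begins.
- finish_job(): hands the job in, once; it reports no verdict.
Trained networks look in a picture, given as the dict that the camera call returned (one of the last four; its "shot" number tells which), for a name from the list of things; names that differ only in an ending like _2 or _b are one class to them, and where a whole thing is asked for, a point or a joint stands for the part that bears it (a point fixed in the world has none). Each returns a list of dicts, best first, with "confidence" (0 to 1); they miss things now and then, are a little off and sometimes report something else, mostly with a low value. They report only what shows in the picture. A call takes as long as a camera call. They do not tell look-alikes from the thing itself.
- masks_of(picture, target): "mask" (400x640 bool, what is visible of it).
- pinpoint(picture, target): "centre" ([x, y, z] in m, in world coordinates, good to about 4 mm: a listed point, or the origin of a listed thing).
The state is a dict: "time_s": time; "joints": joint angles; "joint_vel": joint speeds; "joint_efforts": joint torques, N m; "position": TCP position; "tcp_rot": TCP orientation; "ft_force": force on the tool from outside, world axes, zero at the start; "moment": the same for the moment, N m; "finger_gap": finger opening in m.
Only numpy, scipy, OpenCV 4.12 (cv2) and the standard library are available. Lean on these libraries where they do the work, as an engineer would, in place of code of your own. Each camera call takes 0.05 s, during which the arm holds its last target.

## Working session

There is one attempt and no reset: what is moved stays moved. The work goes in short steps, Python scripts to look and compute and a shell command to move; the robot and the scene stay as the last step left them, time stands still between calls to the robot, and variables do not carry over. Pictures are saved under pics/ and viewed, and the job is handed in when it is done.

```bash
mkdir -p pics; python3 - <<'E'
from station import *
import cv2
s=get_state(); print({k:s[k] for k in ('time_s','position','tcp_rot','ft_force','finger_gap')})
for n in ("scene","top"):
    p=camera(n); cv2.imwrite(f"pics/{n}0.png",p["color"][:,:,::-1])
    print(n)
    for t in ["zero_button_top","readout","index_rail","stop","plunger","pin_tip","green_clip","green_hole","orange_clip","wrench","sealant","coupling","elbow","adapter","parts_bin","tube_offcut"]:
        print(t,[(d["centre"] if isinstance(d["centre"],list) else [round(float(v),4) for v in d["centre"]],round(float(d["confidence"]),2)) for d in pinpoint(p,t)])
E
```

```text
{'time_s': 0.0, 'position': array([0.20583223, 0.58975941, 0.22362929]), 'tcp_rot': array([-0.40967823,  0.57686144,  0.4091391 ,  0.57619426]), 'ft_force': array([0.36620608, 0.54682639, 0.26536912]), 'finger_gap': 0.09413431317766349}
scene
zero_button_top [([0.4813, -0.3767, 0.0578], 0.52), ([0.3194, -0.4355, 0.0562], 0.5), ([0.497, -0.2095, 0.0515], 0.5), ([0.2981, -0.2696, 0.0564], 0.47), ([0.3348, -0.0684, 0.0582], 0.41)]
readout [([0.5008, -0.3874, 0.0019], 0.93), ([0.3157, -0.2707, 0.0017], 0.86), ([0.3394, -0.4418, 0.0035], 0.84), ([0.5138, -0.2114, -0.0003], 0.67), ([0.3457, -0.0791, 0.0004], 0.65), ([0.5451, 0.192, 0.084], 0.18)]
index_rail [([0.5243, 0.194, -0.0012], 0.85)]
stop [([0.5411, 0.1919, 0.0392], 0.76)]
plunger [([0.6653, -0.2426, 0.0022], 0.74), ([0.5428, 0.191, 0.0824], 0.53)]
pin_tip []
green_clip [([0.586, 0.2391, 0.0139], 0.38)]
green_hole [([0.5481, 0.2395, 0.044], 0.58)]
orange_clip [([0.579, 0.1492, 0.0149], 0.43)]
wrench [([0.46, 0.4767, -0.002], 0.72), ([0.4874, 0.3273, 0.0125], 0.55)]
sealant [([0.491, -0.5167, -0.0017], 0.82)]
coupling [([0.6236, 0.4
[... 728 characters left out ...]
236, 0.1937, 0.0009], 0.61)]
stop [([0.5442, 0.1932, 0.0414], 0.49)]
plunger [([0.5453, 0.1912, 0.0797], 0.37)]
pin_tip []
green_clip [([0.4828, 0.3249, 0.0135], 0.66), ([0.5783, 0.2394, 0.0101], 0.42)]
green_hole [([0.5439, 0.2373, 0.0446], 0.36)]
orange_clip [([0.5811, 0.1492, 0.0052], 0.36)]
wrench [([0.4654, 0.4775, -0.005], 0.65)]
sealant [([0.4889, -0.5104, 0.0017], 0.52)]
coupling [([0.6249, 0.4599, 0.003], 0.58)]
elbow [([0.6627, -0.2449, -0.0003], 0.62)]
adapter [([0.5761, 0.0556, 0.0116], 0.41)]
parts_bin [([0.6902, -0.3941, 0.0], 0.72), ([0.4802, 0.3257, 0.013], 0.22)]
tube_offcut [([0.4985, -0.3825, 0.0023], 0.66), ([0.4812, 0.3238, 0.0148], 0.62), ([0.5455, 0.237, 0.0443], 0.3)]
```

View pics/scene0.png

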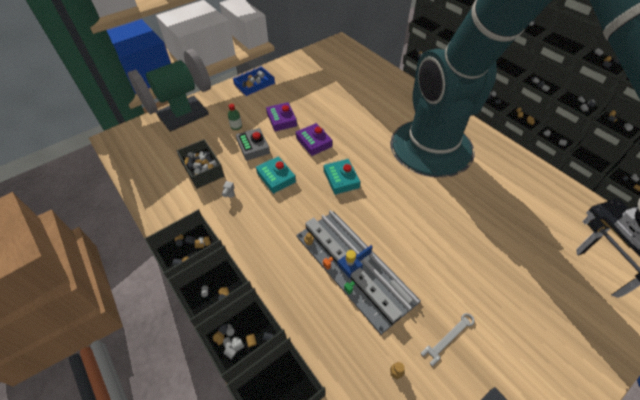

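View pics/top0.png

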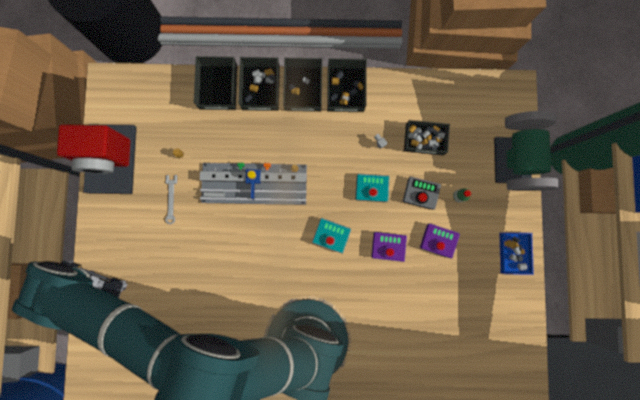

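The grey readout is at scene (253,143) and top (421,192). The purple and turquoise ones are decoys. The blue stop is at top (252,176), and the green clip is left of it, on the +y side. Next I'll refine the positions.

```bash
cat > h.py <<'E'
from station import *
import numpy as np, cv2
def world(p,m):
    v,u=np.nonzero(m&(p["z_map"]>0)); z=p["z_map"][v,u]
    c=np.stack([(u-p["cx"])/p["fx"]*z,(v-p["cy"])/p["fy"]*z,z],1)
    return (c-p["t"])@p["R"]
def plane(p,uv,h):
    d=p["R"].T@np.array([(uv[0]-p["cx"])/p["fx"],(uv[1]-p["cy"])/p["fy"],1]); o=-p["R"].T@p["t"]
    return o+d*(h-o[2])/d[2]
def blob(p,kind):
    h=cv2.cvtColor(p["color"],cv2.COLOR_RGB2HSV).astype(int); H,S,V=h[...,0],h[...,1],h[...,2]
    return {"red":((H<6)|(H>174))&(S>150)&(V>60),"yellow":(H>20)&(H<33)&(S>170)&(V>110),"green":(H>45)&(H<80)&(S>130),"orange":(H>5)&(H<16)&(S>190)}[kind]
E
python3 - <<'E'
from h import *
from scipy.spatial.transform import Rotation as R
s=get_state(); print(R.from_quat(s["tcp_rot"]).as_matrix().round(3))
for n in ("scene","top"):
    p=camera(n)
    W=np.zeros((400,640,3)); m=p["z_map"]>0; W[m]=world(p,m)
    for k,c,r,h in [("red",(.481,-.376),.03,.057),("yellow",(.544,.192),.04,.096),("green",(.58,.239),.03,.038),("orange",(.58,.149),.03,.038)]:
        b=blob(p,k)&(np.hypot(W[...,0]-c[0],W[...,1]-c[1])<r)
        if not b.any(): print(n,k,'none');continue
        w=W[b]; v,u=np.nonzero(b); t=w[:,2]>w[:,2].max()-.006
        print(n,k,len(w),'med',np.median(w,0).round(4),'topmid',((w[t].min(0)+w[t].max(0))/2).round(4),'zmax',w[:,2].max().round(4),'plane',plane(p,(u[t].mean(),v[t].mean()),h).round(4))
    # steel tube / rail yaw
    for t in ("index_rail","readout"):
        for d in masks_of(p,t)[:5]:
            w=W[d["mask"]&m]; 
            if len(w)<30: continue
            rect=cv2.minAreaRect(w[:,:2].astype(np.float32)*1000)
            print(n,t,round(float(d["confidence"]),2),rect)
    hs=[];
    y0,x0=np.median(np.nonzero(blob(p,"yellow")&(np.hypot(W[...,0]-.544,W[...,1]-.192)<.04)),1).astype(int)
    cv2.imwrite(f"pics/{n}_z.png",cv2.resize(p["color"][y0-50:y0+50,x0-65:x0+65,::-1],None,fx=6,fy=6,interpolation=cv2.INTER_CUBIC))
E
```

```text
[[-0.    -0.944  0.33 ]
 [-0.     0.33   0.944]
 [-1.     0.    -0.   ]]
scene red 40 med [ 0.4857 -0.3691  0.0553] topmid [ 0.485  -0.3732  0.0569] zmax 0.0598 plane [ 0.4855 -0.3719  0.057 ]
scene yellow 65 med [0.5487 0.1973 0.0954] topmid [0.5463 0.1961 0.0969] zmax 0.0999 plane [0.5467 0.1958 0.096 ]
scene green 66 med [0.5876 0.2401 0.038 ] topmid [0.5817 0.2394 0.0392] zmax 0.0418 plane [0.584  0.2391 0.038 ]
scene orange 47 med [0.5891 0.1515 0.0368] topmid [0.5826 0.1507 0.0386] zmax 0.0412 plane [0.5859 0.1504 0.038 ]
scene index_rail 0.83 ((520.5945434570312, 188.86367797851562), (149.5054931640625, 368.7871398925781), 0.13118086755275726)
scene index_rail 0.64 ((476.89166259765625, -551.2529296875), (134.39305114746094, 41.63407897949219), 66.79511260986328)
scene readout 0.92 ((346.1626281738281, -89.4451904296875), (144.96066284179688, 89.81745910644531), 70.84172821044922)
scene readout 0.91 ((495.9542236328125, -400.0387268066406), (155.68997192382812, 89.58025360107422), 75.73261260986328)
scene readout 0.81 ((329.1571350097656, -460.48046875), (162.75482177734375, 1
[... 741 characters left out ...]
ex_rail 0.9 ((526.639404296875, 192.9698028564453), (141.05038452148438, 360.4407653808594), 0.013156216591596603)
top readout 0.82 ((501.15838623046875, -379.6485900878906), (110.31420135498047, 89.58683013916016), 75.59121704101562)
top readout 0.77 ((319.8544616699219, -272.365234375), (122.01199340820312, 95.11101531982422), 84.8233413696289)
top readout 0.7 ((515.2943725585938, -211.69264221191406), (110.4727783203125, 92.44646453857422), 86.81696319580078)
top readout 0.61 ((354.95361328125, -74.7594985961914), (108.66300964355469, 89.93541717529297), 70.36843872070312)
top readout 0.58 ((339.0321350097656, -443.2734680175781), (120.10686492919922, 87.6895523071289), 71.97606658935547)
```

View pics/top_z.png

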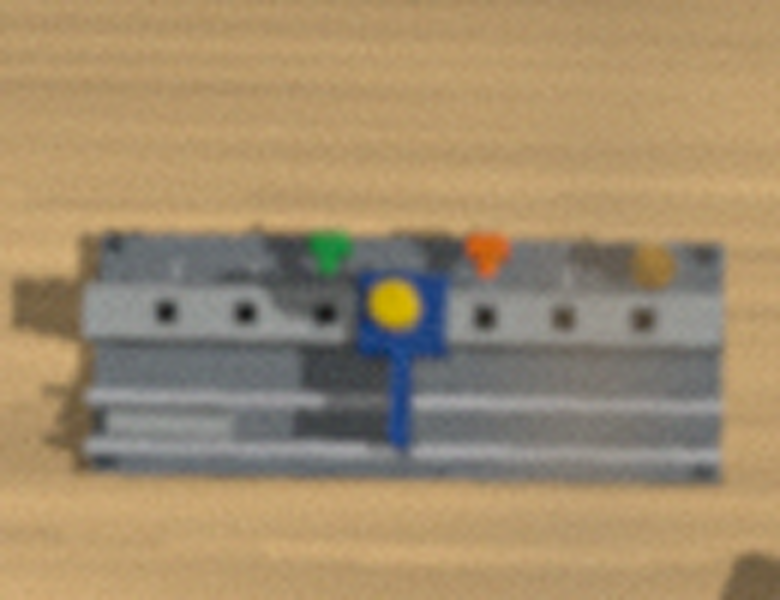

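View pics/scene_z.png

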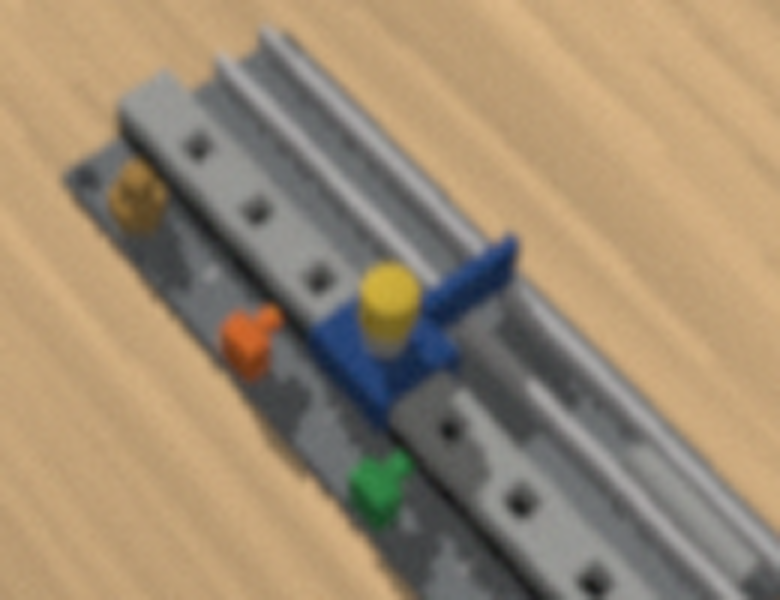

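```bash
python3 -m jog '[[0.5,[3,-2.8,0],[0,0,6.5]],[1,[6,-5.6,0],[0,0,13]],[1,[9,-8.4,0],[0,0,19.3]],[1,[12,-11.2,0],[0,0,19.3]],[1,[15,-14,0],[0,0,19.3]]]' 20; python3 -m jog '[[1,[2.5,-3.2,0],[0,0,0]],[1,[5,-6.4,0],[0,0,0]],[1,[7,-9.9,0],[0,0,0]],[1,[8,-13.9,0],[0,0,0]],[1,[8,-18,0],[0,0,0]]]'
python3 -m jog '[[1,[0.5,-4,0],[0,0,0]],[1,[1,-8,0],[0,0,0]],[1,[1.5,-12,0],[0,0,0]],[1,[2,-16,0],[0,0,0]],[1,[2.5,-20,0],[0,0,0]]]'
```

```text
time_s: 2.42
position: [0.3572, 0.4485, 0.2244]
tcp_rot: [-0.5, 0.499, 0.501, 0.5]
ft_force: [0.7, 0.4, -0.1]
finger_gap: 0.0641
time_s: 2.83
position: [0.4375, 0.2679, 0.2241]
tcp_rot: [-0.5, 0.5, 0.5, 0.5]
ft_force: [0.7, -0.2, 0.2]
finger_gap: 0.0312
time_s: 3.25
position: [0.4608, 0.0682, 0.2245]
tcp_rot: [0.5, -0.499, -0.5, -0.5]
ft_force: [1.2, 1.4, 0.3]
finger_gap: 0.0007
```

```bash
python3 - <<'E'
from h import *
p=camera("top"); g=cv2.cvtColor(p["color"],cv2.COLOR_RGB2GRAY).astype(float)
P=lambda X:((lambda c:(c[0]/c[2]*p["fx"]+p["cx"],c[1]/c[2]*p["fy"]+p["cy"]))(p["R"]@np.array(X)+p["t"]))
for k in (-3,-2,-1,1,2,3):
    u,v=P([.544,.193+.045*k,.042]); u0,v0=int(round(u)),int(round(v))
    w=g[v0-4:v0+5,u0-4:u0+5]; w=np.clip(np.median(w)-15-w,0,None)
    yy,xx=np.mgrid[-4:5,-4:5]
    if w.sum()>0: print(k,plane(p,(u0+(w*xx).sum()/w.sum(),v0+(w*yy).sum()/w.sum()),.042).round(4))
E
```

```text
-1 [0.554  0.1593 0.042 ]
1 [0.5453 0.2368 0.042 ]
2 [0.5458 0.2831 0.042 ]
3 [0.5457 0.3276 0.042 ]
```

```bash
python3 -m jog '[[1,[0.2,-4,0],[0,0,0]],[1,[0.4,-8,0],[0,0,0]],[1,[0.6,-12,0],[0,0,0]],[1,[0.8,-16,0],[0,0,0]],[1,[1,-20,0],[0,0,0]]]'; python3 -m jog '[[1,[0.2,-4,-0.5],[0,0,0]],[1,[0.4,-8,-1.5],[0,0,0]],[1,[0.6,-12,-3],[0,0,0]],[1,[0.8,-16,-5],[0,0,0]],[1,[1,-20,-6],[0,0,0]]]'
python3 -m jog '[[1,[0.1,-3,-2],[0,0,0]],[1,[0.2,-4.4,-5],[0,0,0]],[1,[0.2,-4.4,-6.5],[0,0,0]],[1,[0.2,-4.4,-6.5],[0,0,0]]]'
```

```text
time_s: 3.72
position: [0.4707, -0.1318, 0.2245]
tcp_rot: [0.501, -0.499, -0.5, -0.5]
ft_force: [0.2, -0.2, -0.6]
finger_gap: 0.0007
time_s: 4.13
position: [0.4805, -0.3275, 0.1636]
tcp_rot: [-0.5, 0.5, 0.501, 0.5]
ft_force: [0.9, 0.8, 1.3]
finger_gap: 0.0001
time_s: 4.47
position: [0.481, -0.3702, 0.0968]
tcp_rot: [-0.498, 0.501, 0.502, 0.5]
ft_force: [-0.5, 1.1, 0.9]
finger_gap: -0.0001
```

```bash
python3 - <<'E'
from h import *
print(get_state()["position"])
for n in ("scene","top"):
    p=camera(n)
    c=p["R"]@np.array([.483,-.376,.06])+p["t"];u=int(c[0]/c[2]*p["fx"]+p["cx"]);v=int(c[1]/c[2]*p["fy"]+p["cy"])
    cv2.imwrite(f"pics/{n}_b.png",cv2.resize(p["color"][max(0,v-40):v+40,u-50:u+50,::-1],None,fx=6,fy=6,interpolation=cv2.INTER_CUBIC))
E
```

```text
[ 0.48100497 -0.37018792  0.09675527]
```

View pics/scene_b.png

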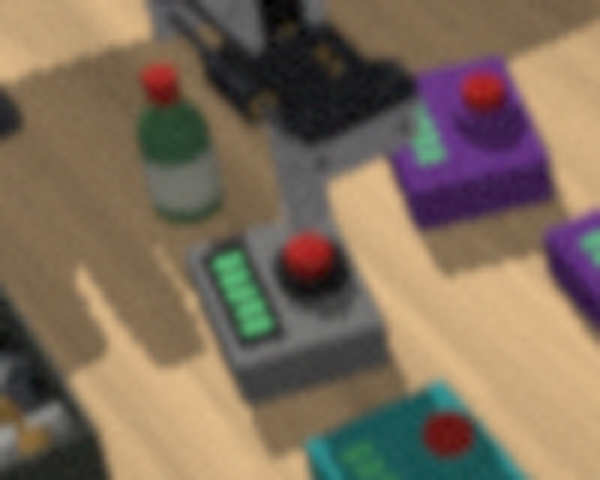

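The closed fingertip is at crop (305,215), just above the red button at (308,255). I'll press down gradually.

```bash
python3 -m jog '[[1,[0.1,-0.2,-1],[0,0,0]],[1,[0.1,-0.2,-2],[0,0,0]],[1,[0.1,-0.2,-2.3],[0,0,0]],[1,[0.1,-0.2,-2.5],[0,0,0]],[1,[0.1,-0.2,-2.5],[0,0,0]]]'
```

```text
time_s: 4.98
position: [0.4838, -0.3719, 0.075]
tcp_rot: [-0.5, 0.5, 0.5, 0.5]
ft_force: [0.4, 1.3, 2.1]
finger_gap: 0.0002
```

```bash
python3 -m jog '[[1,[0,-0.3,-0.3],[0,0,0]],[1,[0,-0.3,-0.5],[0,0,0]],[1,[0,-0.3,-0.6],[0,0,0]],[1,[0,-0.3,-0.6],[0,0,0]]]'
```

```text
time_s: 5.32
position: [0.4842, -0.3758, 0.07]
tcp_rot: [0.501, -0.5, -0.5, -0.5]
ft_force: [-1.6, 2.5, 11.3]
finger_gap: 0.0003
```

```bash
python3 -m jog '[[1,[0,0,-0.1],[0,0,0]],[1,[0,0,-0.1],[0,0,0]],[1,[0,0,-0.1],[0,0,0]]]';python3 -m jog '[[1,[0,0,1],[0,0,0]],[1,[0,0,3],[0,0,0]],[1,[0,0,5],[0,0,0]],[1,[0,0,7],[0,0,0]],[1,[0,0.5,9],[0,0,0]]]'
```

```text
time_s: 5.57
position: [0.4843, -0.3759, 0.0697]
tcp_rot: [0.501, -0.5, -0.5, -0.5]
ft_force: [-4.9, 6.0, 23.7]
finger_gap: 0.0003
time_s: 5.98
position: [0.4832, -0.3712, 0.1591]
tcp_rot: [-0.5, 0.5, 0.5, 0.5]
ft_force: [0.7, 0.0, 0.2]
finger_gap: 0.0007
```

The button hit its hard stop, with 24 N against the 5 N needed, and was released. Next is the knob, with a picture to check that the button came up.

```bash
python3 -m jog '[[1,[0,3,2],[0,0,0]],[0.8,[1,7,4],[0,0,0]],[0.5,[1.4,11,4],[0,0,0]],[0.2,[1.8,15,4],[0,0,0]],[0.2,[2.2,19,4],[0,0,0]]]';python3 -m jog '[[0.2,[0.5,4,0],[0,0,0]],[0.2,[1,8,0],[0,0,0]],[0.2,[1.5,12,0],[0,0,0]],[0.2,[2,16,0],[0,0,0]],[0.2,[2.5,20,0],[0,0,0]]]';python3 -m jog '[[0.2,[0.5,4,0],[0,0,0]],[0.2,[1,8,0],[0,0,0]],[0.2,[1.5,12,0],[0,0,0]],[0.2,[1.5,16,-1],[0,0,0]],[0.2,[1.5,17.4,-3],[0,0,0]]]'; python3 -m jog '[[0.2,[0,0,-3],[0,0,0]],[0.2,[0,0,-3],[0,0,0]]]'
python3 - <<'E'
from h import *
print(get_state()["position"])
for n in ("scene","top"):
    p=camera(n)
    for nm,X in (("k",[.545,.192,.09]),("b2",[.483,-.376,.06])):
        c=p["R"]@np.array(X)+p["t"];u=int(c[0]/c[2]*p["fx"]+p["cx"]);v=int(c[1]/c[2]*p["fy"]+p["cy"])
        if nm=="b2": 
            W=world(p,blob(p,"red")); W=W[np.hypot(W[:,0]-.483,W[:,1]+.376)<.025]; print(n,len(W),np.median(W,0),W[:,2].max())
        cv2.imwrite(f"pics/{n}_{nm}.png",cv2.resize(p["color"][max(0,v-40):v+40,u-50:u+50,::-1],None,fx=6,fy=6,interpolation=cv2.INTER_CUBIC))
E
```

```text
time_s: 6.4
position: [0.5057, -0.1787, 0.1986]
tcp_rot: [0.501, -0.5, -0.5, -0.5]
ft_force: [1.0, -0.6, 0.4]
finger_gap: 0.0235
time_s: 6.82
position: [0.5307, 0.0214, 0.1985]
tcp_rot: [0.5, -0.5, -0.5, -0.5]
ft_force: [1.5, -0.8, 0.3]
finger_gap: 0.0569
time_s: 7.23
position: [0.5461, 0.2001, 0.1694]
tcp_rot: [-0.502, 0.497, 0.502, 0.5]
ft_force: [-0.1, 0.9, -0.4]
finger_gap: 0.0753
time_s: 7.4
position: [0.5434, 0.1938, 0.1337]
tcp_rot: [-0.5, 0.501, 0.501, 0.497]
ft_force: [-0.8, -0.4, -1.2]
finger_gap: 0.0753
[0.54336233 0.19382548 0.13371599]
scene 42 [ 0.48699485 -0.36912969  0.05639363] 0.06041946615689831
top 69 [ 0.48296476 -0.3751833   0.05663254] 0.06692674109274681
```

View pics/scene_k.png

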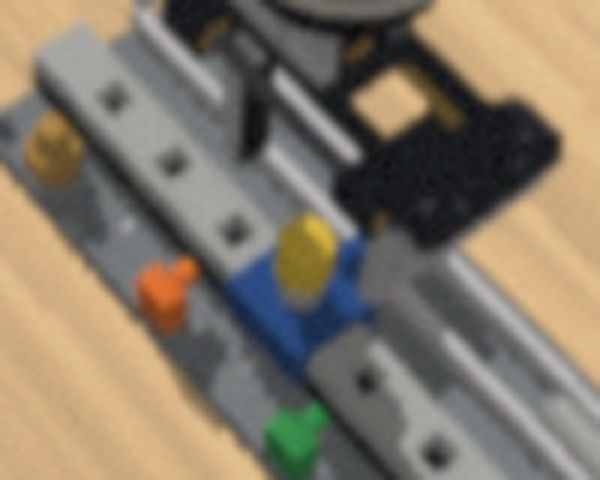

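Both cameras show the button back up at 57 mm. The jaws straddle the knob along y, at crop (305,255). Lowering and gripping.

```bash
python3 -m jog '[[0.2,[-0.05,0.2,-2.5],[0,0,0]],[0.2,[-0.05,0.2,-4.5],[0,0,0]],[0.2,[-0.05,0.2,-5.2],[0,0,0]],[0.2,[-0.05,0.2,-5.2],[0,0,0]],[0.2,[-0.05,0.2,-5.2],[0,0,0]]]' 20; python3 -m jog '[[0.5,[0,0,0],[0,0,0]],[0.5,[0,0,0],[0,0,0]],[0.6,[0,0,0],[0,0,0]],[0.6,[0,0,0],[0,0,0]],[0.65,[0,0,0],[0,0,0]]]'
```

```text
time_s: 7.92
position: [0.5461, 0.1952, 0.0877]
tcp_rot: [-0.5, 0.5, 0.5, 0.5]
ft_force: [0.5, -0.2, 0.0]
finger_gap: 0.075
time_s: 8.33
position: [0.5454, 0.1957, 0.0865]
tcp_rot: [0.5, -0.5, -0.5, -0.5]
ft_force: [0.5, -0.1, 0.4]
finger_gap: 0.0452
```

```bash
python3 -m jog '[[0.65,[0,-0.25,-0.2],[0,0,0]],[0.7,[0,-0.25,-0.2],[0,0,0]],[0.7,[0,-0.25,-0.2],[0,0,0]],[0.7,[0,-0.25,-0.2],[0,0,0]]]';  python3 -m jog '[[0.8,[0,0,0],[0,0,0]],[0.8,[0,0,0],[0,0,0]],[0.8,[0,0,0],[0,0,0]],[0.8,[0,0,0],[0,0,0]]]'
```

```text
time_s: 8.67
position: [0.5452, 0.1931, 0.0841]
tcp_rot: [0.5, -0.5, -0.5, -0.5]
ft_force: [-0.1, -0.2, 0.8]
finger_gap: 0.0284
time_s: 9.0
position: [0.5452, 0.1931, 0.0842]
tcp_rot: [0.5, -0.5, -0.5, -0.5]
ft_force: [0.4, -0.4, -0.7]
finger_gap: 0.0253
```

Gripped with almost no side force, so it is centred. Firming the grip and pulling up.

```bash
python3 -m jog '[[1,[0,0,0],[0,0,0]],[1,[0,0,0],[0,0,0]],[1,[0,0,0],[0,0,0]]]' 45;  python3 -m jog '[[1,[0,0,0.5],[0,0,0]],[1,[0,0,1],[0,0,0]],[1,[0,0,1.5],[0,0,0]],[1,[0,0,1.6],[0,0,0]],[1,[0,0,1.6],[0,0,0]]]'
```

```text
time_s: 9.25
position: [0.5453, 0.1932, 0.0842]
tcp_rot: [0.5, -0.5, -0.5, -0.5]
ft_force: [0.4, -0.0, -1.2]
finger_gap: 0.0248
time_s: 9.67
position: [0.5452, 0.1931, 0.1005]
tcp_rot: [0.5, -0.5, -0.5, -0.5]
ft_force: [1.5, 0.0, -8.0]
finger_gap: 0.0255
```

```bash
python3 -m jog '[[1,[0,1,0],[0,0,0]],[1,[0,2.2,0],[0,0,0]],[1,[0,3.4,0],[0,0,0]],[1,[0,4.3,0],[0,0,0]],[1,[0,4.5,0],[0,0,0]]]'; python3 -m jog '[[1,[0,0,0],[0,0,0]],[1,[0,0,0],[0,0,0]],[1,[0,0,0],[0,0,0]]]'
python3 - <<'E'
from h import *
print(get_state()["position"])
for n in ("scene","top"):
    p=camera(n)
    c=p["R"]@np.array([.545,.237,.07])+p["t"];u=int(c[0]/c[2]*p["fx"]+p["cx"]);v=int(c[1]/c[2]*p["fy"]+p["cy"])
    cv2.imwrite(f"pics/{n}_s.png",cv2.resize(p["color"][max(0,v-40):v+40,u-50:u+50,::-1],None,fx=6,fy=6,interpolation=cv2.INTER_CUBIC))
    for t in("stop","plunger","pin_tip","green_hole","green_clip"): print(n,t,[(np.round(d["centre"],4),round(float(d["confidence"]),2)) for d in pinpoint(p,t)])
E
```

```text
time_s: 10.08
position: [0.5452, 0.2408, 0.1001]
tcp_rot: [-0.501, 0.499, 0.501, 0.499]
ft_force: [3.9, -1.4, -7.9]
finger_gap: 0.0248
time_s: 10.33
position: [0.5452, 0.2381, 0.1002]
tcp_rot: [-0.5, 0.5, 0.5, 0.5]
ft_force: [3.4, 1.6, -8.8]
finger_gap: 0.0252
[0.54522408 0.23811913 0.10017876]
scene stop [(array([0.5424, 0.2382, 0.0445]), 0.63)]
scene plunger [(array([0.5452, 0.236 , 0.101 ]), 0.51)]
scene pin_tip [(array([0.5439, 0.2346, 0.0488]), 0.57)]
scene green_hole [(array([0.5466, 0.2396, 0.043 ]), 0.61)]
scene green_clip [(array([0.5833, 0.2413, 0.0103]), 0.66)]
top stop []
top plunger []
top pin_tip []
top green_hole []
top green_clip []
```

View pics/scene_s.png

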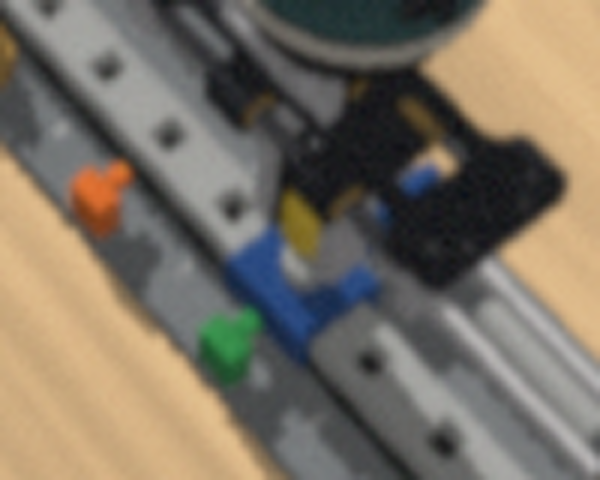

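The stop now sits beside the green clip at crop (228,345), with the start hole uncovered at (232,205). Lowering the pin.

```bash
python3 -m jog '[[1,[0.05,0,-0.4],[0,0,0]],[1,[0.05,0,-0.8],[0,0,0]],[1,[0.05,0,-1.2],[0,0,0]],[1,[0.05,0,-1.6],[0,0,0]],[1,[0.05,0,-1.6],[0,0,0]]]'; python3 -m jog '[[1,[0,0,-0.1],[0,0,0]],[1,[0,0,-0.2],[0,0,0]],[1,[0,0,-0.2],[0,0,0]]]'
```

```text
time_s: 11.35
position: [0.5454, 0.2385, 0.0841]
tcp_rot: [-0.5, 0.5, 0.501, 0.5]
ft_force: [-4.9, -1.2, -0.8]
finger_gap: 0.0252
time_s: 11.6
position: [0.5456, 0.2393, 0.0839]
tcp_rot: [-0.5, 0.499, 0.501, 0.5]
ft_force: [-15.4, -1.0, 29.3]
finger_gap: 0.025
```

The pin reached its hard stop at the original home height (84 mm). I'll ease the push and check the result.

```bash
python3 -m jog '[[1,[-0.07,0,0.12],[0,0,0]],[1,[-0.07,0,0.12],[0,0,0]],[1,[-0.07,0,0.12],[0,0,0]],[1,[-0.07,0,0.12],[0,0,0]]]'
python3 - <<'E'
from h import *
s=get_state();print(s["position"],s["ft_force"],s["moment"],s["finger_gap"])
for n in ("scene","top"):
    p=camera(n)
    c=p["R"]@np.array([.545,.237,.07])+p["t"];u=int(c[0]/c[2]*p["fx"]+p["cx"]);v=int(c[1]/c[2]*p["fy"]+p["cy"])
    cv2.imwrite(f"pics/{n}_f.png",cv2.resize(p["color"][max(0,v-40):v+40,u-50:u+50,::-1],None,fx=6,fy=6,interpolation=cv2.INTER_CUBIC))
    for t in("stop","plunger","green_clip","zero_button_top","adapter","coupling","elbow","sealant","wrench","parts_bin","tube_offcut"): print(n,t,[(np.round(d["centre"],3),round(float(d["confidence"]),2)) for d in pinpoint(p,t)][:2])
E
```

```text
time_s: 11.93
position: [0.5454, 0.2389, 0.084]
tcp_rot: [-0.5, 0.499, 0.5, 0.5]
ft_force: [-6.4, 1.5, 10.6]
finger_gap: 0.0256
[0.54539693 0.23891309 0.08403556] [-6.37576487  1.50729518 10.59006539] [0.35415899 1.40745899 0.00369117] 0.02563917910764438
scene stop [(array([0.543, 0.242, 0.04 ]), 0.84)]
scene plunger [(array([0.543, 0.239, 0.084]), 0.59)]
scene green_clip [(array([0.588, 0.24 , 0.013]), 0.44)]
scene zero_button_top [(array([ 0.321, -0.435,  0.056]), 0.62), (array([ 0.496, -0.211,  0.054]), 0.6)]
scene adapter [(array([0.58 , 0.057, 0.011]), 0.6)]
scene coupling [(array([ 0.624,  0.454, -0.002]), 0.7)]
scene elbow [(array([0.546, 0.241, 0.084]), 0.61), (array([ 0.667, -0.243,  0.   ]), 0.54)]
scene sealant [(array([0.547, 0.24 , 0.044]), 0.73), (array([ 0.492, -0.517, -0.   ]), 0.52)]
scene wrench [(array([ 0.464,  0.481, -0.003]), 0.57)]
scene parts_bin [(array([ 0.69 , -0.398,  0.001]), 0.64)]
scene tube_offcut [(array([0.484, 0.326, 0.012]), 0.53)]
top stop []
top plunger []
top green_clip []
top zero_button_top [(array([ 0.69 , -0.399, -0.001]), 0.71), (array([ 0.297, -0.267,  0.056]), 0.59)]
top adapter [(array([0.578, 0.057, 0.013]), 0.54)]
top coupling [(array([0.624, 0.456, 0.   ]), 0.59)]
top elbow [(array([ 0.665, -0.243,  0.001]), 0.5), (array([0.582, 0.151, 0.008]), 0.31)]
top sealant [(array([ 0.489, -0.511,  0.001]), 0.64)]
top wrench [(array([ 0.465,  0.478, -0.002]), 0.68), (array([0.583, 0.149, 0.008]), 0.29)]
top parts_bin [(array([ 0.69 , -0.397,  0.001]), 0.77)]
top tube_offcut [(array([ 0.465,  0.48 , -0.004]), 0.65)]
```

View pics/scene_f.png

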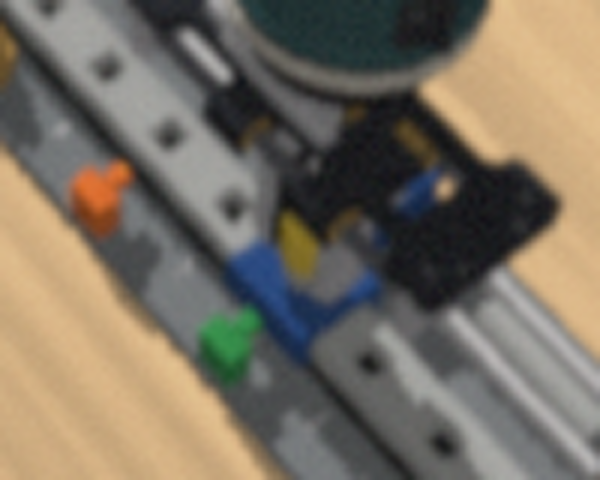

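The knob is down on its boss at crop (297,245), beside the green clip, with 10 N holding it home and all bystanders in place. Handing in.

```bash
python3 -c "
from station import *
print(finish_job())"
```

```text
the job is handed in; nothing more can be done
None
```

The job is done and handed in at about 12 s of the allowed 45 s; `finish_job` reports no verdict.

- **Readout:** I pressed the grey readout's red button to its hard stop, reaching about 24 N at the wrist with the fingertip at about 51 mm. After release, both cameras showed it back up at about 57 mm.
- **Length stop:** I gripped the yellow knob and pulled it up 16 mm. I then slid the stop 45 mm in +y to the hole beside the green clip and let the pin drop.
- **Pin home:** The TCP ended at z = 84.0 mm, against 84.2 mm when I first gripped the knob in its home position. It met a hard stop when pushed down. I eased that push from 29 N to about 10 N, and the gripper still holds the knob at 45 N. The scene camera put the knob centre at 84 mm high and y ≈ 0.239, level with the green clip.
- **Bystanders:** The last pictures put the loose things within a few millimetres of where they started.

**Checks that failed or disagreed:**
- The arm hid the stop from the top camera at the end, so that view gave no check of the stop or pin.
- The networks gave some clearly false detections, such as "sealant" at the hole, which I ignored.
- A side force of about 6 N in x remained on the gripped knob at the end.

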